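# Feed out the sample card and hold the spring clip open round its edge

### The arm

A 6-joint arm with a two-finger parallel gripper is mounted at the origin on the work surface. World frame = base frame: x ahead of the robot, y to its left, z up, the work surface at z = 0. Lengths are in mm, angles in rad, forces in N, time in s.
With the tool pointing down it reaches from about 300 to 775 mm from the base axis. Payload 14.6 kg.
Tool frame: the origin (TCP) lies on the centre line of the jaws, within the pads' length; the fingertips stand 22 mm ahead of it and the grasp point (between the pads) lies 3 mm ahead of it (manip.tcp_to_tips is the distance from the TCP to the fingertips, in mm); z points along the fingers, y is the direction in which the jaws open and shut (so a half turn about z gives the same grasp; the last joint's range is limited). The gripper opens to 94 mm and grips with 3 to 60 N. Pads are 16 mm wide; open, the fingers measure 119 mm over their backs; the gripper's body (75 mm by 177 mm) begins 78 mm behind the grasp point.
Start: joints at [-1.204, 0.3, 1.521, -0, 1.321, -0.067], TCP at [231.169, -499.049, 227.446] pointing down, gripper open.
Joint ranges: [-3.03, 3.03], [-0.79, 2.21], [0.23, 2.52], [-1.04, 4.18], [0, 3.07], [-2.55, 2.55]. Speed limits (rad/s): [2.22, 2.22, 2.57, 3.14, 3.14, 3.14].

### API

Orientations are given as [roll, pitch, yaw] about the fixed x, y, z axes, in that order (R = Rz(yaw) Ry(pitch) Rx(roll)).
In Python, from cell import manip, vision, workorder gives the robot as it stands.
- The arm moves only by the tool carry_out, never from a script. Its argument "deltas" is a list of rows, each a list of 3 entries, a list of its own where there are three numbers: the shift along the tool's x, y, z in cm, then the turn about the tool's z in degrees, then the opening, from 0 (shut) to 1 (fully open). A call has 1 to 20 rows; each row shifts and turns the commanded pose from where the row before left it, along the tool's axes as they then stand; what a row does not reach is not made up. A row lasts 1/12 s, in which the tool goes at most 41.7 mm and 7.16 degrees, less where a joint would pass 70% of its speed; a pose out of reach is approached as far as the arm can. A call with a gripper value outside its range is refused whole. The fingers move at their own pace and stop on an object; "grip_force" is the grip in N (left out, the last holds). Time passes only in rows, so rows that do not move let the fingers close. It gives the time, the measured TCP pose, the force and the opening at its end, in the units of the state.
- manip.read_state(): the state, without advancing time (a new reading comes with each control period).
- vision.camera(name): name is "side" or "top" or "wrist"; returns (picture, depth): 400x640x3 uint8, red, green, blue; 400x640 float32, mm along the optical axis (not along the pixel's ray), 0 where there is no reading.
- vision.calibration(name): a dict with "mtx" (3x3 intrinsics, pixels), "eye" and "orientation" of the camera in the world. Camera axes: x right, y down, z forward; pixel columns grow to the right and rows downward; lengths in mm; the calibration is good to about 2 mm. A picture is of the moment at which its call begins: read the wrist's pose just before it. calibration takes no time and is no camera call; for the wrist camera it gives the pose at the moment of the call.
- workorder.sign_off(): hands the job in, once; it reports no verdict.
The state is a dict: "clock": time; "joints": joint angles; "qd": joint speeds; "effort": joint torques, N m; "eef_pos": TCP position; "eef_rot": TCP orientation; "wrist_force": force on the tool from outside, world axes, zero at the start; "moment": the same for the moment, N m; "finger_gap": finger opening in mm.
Only numpy, scipy, OpenCV 4.12 (cv2) and the standard library are available. Lean on these libraries where they do the work, as an engineer would, in place of code of your own. Each camera call takes 0.05 s, during which the arm holds its last target.

### The job

Turn the black knob on the white card holder clockwise until it clicks home, so that the sample card slides out of the slot. Then pick up the blue spring clip by its handles, squeeze it wide open and bring its gaping jaws round the card's exposed upright edge, one jaw on each side and well past the edge, without touching the card or holder, so that I can slip a specimen strip in. Finish while still holding the clip there, open and still; do not let it close or let go, and leave the bottle, the black specimen puck and the steel block where they are.

Things in the scene. Friction and masses are not known exactly. Their poses are not given: they have to be found in the camera images.
- holder: White card holder fixed to the bench, 110 (x) x 62 (y) x 120 (z) mm, turned about the vertical. Origin: centre of its underside. The slot, an upright 7 mm gap in the middle of its -x face (the side nearer the robot), lets the card out along the holder's -x axis. The knob is on its top.
- knob_grip (a point): Point on the vertical knob axis at the height to grip, 25 mm above the holder's top. The black knob is a bar 46 mm long (along this point's x), 14 mm wide (y), rising from a 4 mm thick, 46 mm wide disc to 34 mm above the holder's top. The x axis turns with the knob.
- knob (a joint): Knob angle in rad, 0 at the start (bar in line with the card), growing clockwise seen from above. A snap spring pushes it back (about 0.2 N m, fading) as far as 0.6; past that it clicks over and is driven on to the hard stop at 1.25 (home), where it stays. Let go earlier, it returns to 0. The card moves out with it, 35 mm per rad (44 mm at the stop).
- card_edge (a point): Middle of the card's leading upright edge; x points along the card back into the holder, y across its thickness, z up. The rigid white card is 4 mm thick and 60 mm tall (30 mm above and below this point, which is 75 mm above the bench). At the start the edge is flush with the holder's face, at the end it stands 44 mm out of it.
- clip: Blue spring clip like a big peg, 32 mm tall, ~70 g, lying with its pivot pin upright. Origin: on the pivot axis, at the underside. x points to the jaws (tips 43 mm ahead); grip the outer sides of its two upright handles from above, 32 mm behind the origin. The handles end 43 mm behind, 58 mm over their ends, jaws shut; squeezed to the stop: parallel, 34 mm over both, ends 48 mm behind.
- clip_left (a joint): Opening angle of each clip arm in rad: 0 jaws shut (tips 2 mm apart), 0.26 hard stop, jaws wide open (tips about 24 mm apart). Squeezing the handles opens it; both arms turn alike; the spring asks about 6 N a side to start and 10 N at the stop, and shuts it when let go.
- tip_left (a point): Inner end of the clip's +y jaw, 43 mm ahead of the pivot, at mid height (16 mm above the underside).
- tip_right (a point): Inner end of the clip's -y jaw, 43 mm ahead of the pivot, at mid height.
- specimen: Bystander: loose black specimen puck, 32 mm diameter, 20 mm tall, origin at the centre of its underside.
- ref_block: Bystander: loose round steel reference block, 64 mm diameter, 15 mm tall, origin at the centre of its underside.
- bottle: Bystander: loose white bottle with red cap, 44 mm diameter, 95 mm tall, origin at the centre of its underside.
Not all that is in view belongs to the job. Of the things shaped like the holder, the white one is meant.

How it is judged:
By the outcome, as a careful person would: the job done as asked, in the order asked, and still so for the second after the job is handed in, while the arm keeps its last pose, push and grip.
It also fails if it takes over 51 s, if anything falls off the work surface, if the arm or the gripper's body presses on something with over 40 N, if the wrist force passes 120 N, or if a joint passes its speed limit or range.

## Working session

There is one attempt and no reset: what is moved stays moved. The work goes in short steps, Python scripts to look and compute and a tool call to move; the robot and the scene stay as the last step left them, time stands still between calls to the robot, and variables do not carry over. Pictures are saved under pics/ and viewed, and the job is handed in when it is done.

Besides the shell and the picture viewer there is one more tool, called as name(argument=value, ...), one argument or row to a line, values as JSON. carry_out: Moves the arm, as the interface text tells. Its arguments: {"type":"object","properties":{"deltas":{"type":"array","items":{"type":"array"}},"grip_force":{"type":"number"}},"required":["deltas"]}

```bash
ls; mkdir -p pics
cat > h.py <<'E'
import numpy as np, cv2
from cell import manip, vision, workorder
def snap(n,f):
    c=vision.calibration(n); p,d=vision.camera(n)
    cv2.imwrite(f'pics/{f}.png',p[:,:,::-1]); np.savez(f'pics/{f}.npz',p=p,d=d,mtx=c['mtx'],eye=c['eye'],ori=np.array(c['orientation']))
    return p,d,c
def R(o):
    o=np.array(o,float)
    if o.shape==(3,3): return o
    from scipy.spatial.transform import Rotation as Ro
    return Ro.from_euler('xyz',o).as_matrix()
def load(f):
    return np.load(f'pics/{f}.npz')
def cloud(f):
    z=load(f); d=z['d']; K=z['mtx']; v,u=np.mgrid[:400,:640]
    pc=np.stack([(u-K[0,2])/K[0,0]*d,(v-K[1,2])/K[1,1]*d,d],-1)
    w=pc@R(z['ori']).T+z['eye']; w[d==0]=np.nan
    return w,z['p']
def crop(f,r0,r1,c0,c1,s,out):
    im=cv2.imread(f'pics/{f}.png')[r0:r1,c0:c1]
    cv2.imwrite(f'pics/{out}.png',cv2.resize(im,None,fx=s,fy=s,interpolation=cv2.INTER_CUBIC))
E
python3 - <<'E'
from h import *
for n in ('side','top'):
    p,d,c=snap(n,n+'0'); print(n,c)
print(manip.read_state())
E
```

```text
pics
side {'mtx': array([[463.50938018,   0.        , 323.38984478],
       [  0.        , 463.50938018, 197.72556   ],
       [  0.        ,   0.        ,   1.        ]]), 'eye': array([202.09918034, 523.97896139, 801.21748824]), 'orientation': array([-2.37138726,  0.00497484, -2.48800909])}
top {'mtx': array([[424.8083273 ,   0.        , 317.57343201],
       [  0.        , 424.8083273 , 202.15019971],
       [  0.        ,   0.        ,   1.        ]]), 'eye': array([ 371.00085201,  -11.10591543, 1209.97399278]), 'orientation': array([-2.90394082e+00, -2.37831406e-03, -1.46023413e+00])}
{'clock': 0.1, 'joints': array([-1.20361204e+00,  3.00430349e-01,  1.52150218e+00,  1.22286158e-05,
        1.32068411e+00, -6.65712533e-02]), 'qd': array([ 0.00158119, -0.00101823, -0.00152813, -0.00097854,  0.00021211,
       -0.00028255]), 'effort': array([ 1.57073580e-03, -5.32644439e+01, -3.53282869e+01,  7.10314955e-02,
        2.34601612e-02, -8.03505964e-05]), 'eef_pos': array([ 231.09638603, -498.87062327,  226.94204204]), 'eef_rot': array([-3.14057172e+00, -7.99368302e-05,  4.33752465e-01]), 'wrist_force': array([-0.38019094,  0.16944034, -0.41392525]), 'moment': array([-0.02670997,  0.00582224, -0.01712631]), 'finger_gap': 93.96517690890497}
```

View pics/side0.png

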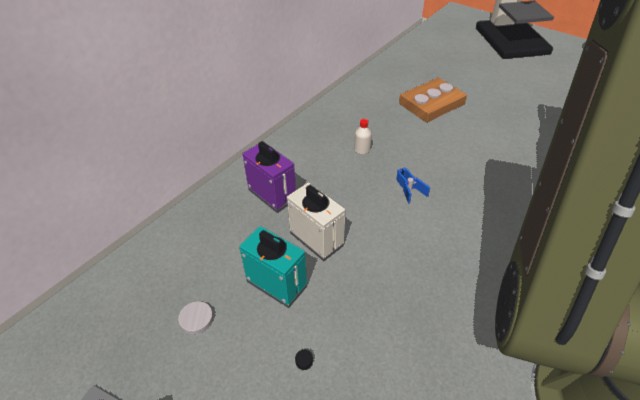

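View pics/top0.png

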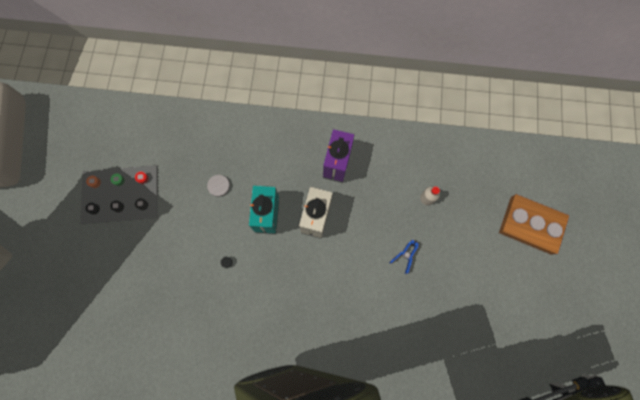

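The top view shows the white holder at about (316,212) with its knob at (317,208), and the clip at (407,255). The bottle is at (432,195), the puck at (227,262) and the steel block at (218,185). Next I measure positions from the depth data.

Run:
```python
from h import *
for f in ('top0','side0'):
    w,p=cloud(f); x,y,z=w[...,0],w[...,1],w[...,2]
    p=p.astype(int); r,g,b=p[...,0],p[...,1],p[...,2]
    print(f,'floor z',np.nanmedian(z[250:300,100:300]))
    H=(z>110)&(z<128)&(r>150)&(abs(r-b)<60)&(x>350)&(x<600)&(abs(y)<130)&(b>120)
    q=w[H][:,:2].astype(np.float32); print(len(q),cv2.minAreaRect(q),np.median(w[H][:,2]))
    Kn=(z>146)&(z<162)&(r<80)&(x>350)&(x<600)&(abs(y)<130)
    q=w[Kn]; n,lab,st,ce=cv2.connectedComponentsWithStats(Kn.astype(np.uint8))
    for i in range(1,n):
        if st[i,4]<12: continue
        q=w[lab==i]; print('knob',st[i,4],q.mean(0),cv2.minAreaRect(q[:,:2].astype(np.float32)),ce[i])
    B=(b>r+60)&(b>g+40)&(x>200)&(x<650)&(z<60)
    n,lab,st,ce=cv2.connectedComponentsWithStats(B.astype(np.uint8))
    for i in range(1,n):
        if st[i,4]>30:
            q=w[lab==i]; q2=q[q[:,2]>20];print('clip',ce[i],st[i],q.mean(0),q2.min(0),q2.max(0))
    Rd=(r>g+100)&(z>70)&(x>300)&(x<600); print('bottle',w[Rd].mean(0) if Rd.any() else None)
crop('top0',225,290,370,450,8,'clipc'); crop('side0',150,220,380,450,8,'clips'); crop('top0',170,250,230,350,6,'holdc')
```

```text
top0 floor z 0.6724174121060287
284 ((581.10107421875, 24.41817855834961), (61.03388214111328, 42.11001205444336), 82.76443481445312) 121.19889724052018
knob 16 [595.08032591  21.67414613 152.19745025] ((595.5137329101562, 21.80514907836914), (7.810719966888428, 12.929156303405762), 4.332224369049072) [313.5    213.5625]
clip [407.50967742 254.01290323] [391 240  27  33 155] [ 535.7906408  -246.79599097   30.88617406] [ 485.65447674 -271.5621521    20.00103503] [ 576.23240138 -202.12495992   39.17643275]
bottle None
side0 floor z -0.48256311864872714
463 ((580.4791870117188, 25.239192962646484), (63.68701934814453, 46.84586715698242), 82.8890380859375) 118.48456792675404
knob 26 [593.35070676  26.14869096 150.0860417 ] ((592.4595336914062, 25.69013786315918), (13.853078842163086, 7.3678693771362305), 38.53822326660156) [321.         197.19230769]
clip [411.19724771 182.88302752] [397 168  33  35 436] [ 527.25650416 -243.41241717   20.17828793] [ 480.46465901 -271.54780435   20.25131592] [ 574.38603851 -198.43980649   33.9867801 ]
bottle [567.5572332  160.06506194 119.36268716]
```

View pics/clipc.png

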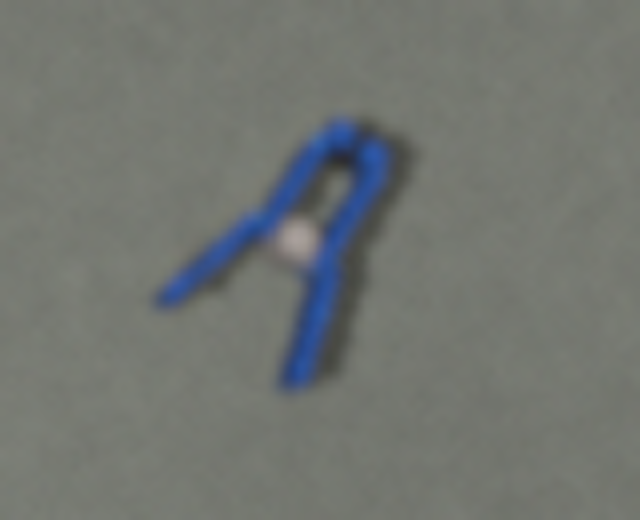

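View pics/clips.png

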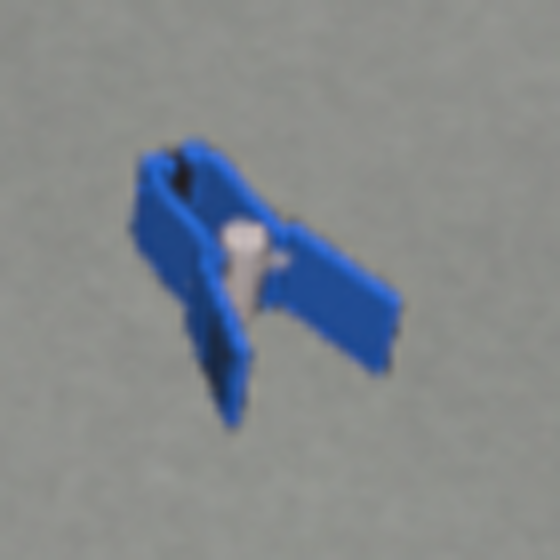

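View pics/holdc.png

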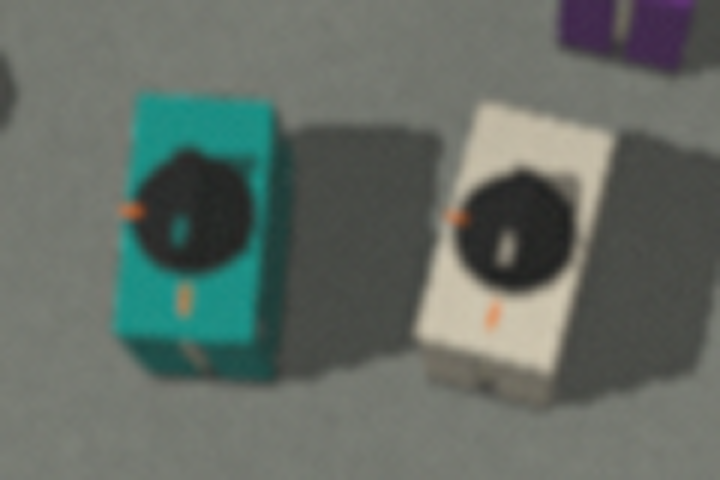

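```bash
cat >> h.py <<'E'
def ray(f,u,v,zp):
    z=load(f);K=z['mtx'];d=R(z['ori'])@np.array([(u-K[0,2])/K[0,0],(v-K[1,2])/K[1,1],1.]);e=z['eye']
    return e+d*(zp-e[2])/d[2]
E
python3 - <<'E'
from h import *
c=np.array([[485,100],[612,132],[553,375],[415,338]])/6+[230,170]
P=np.array([ray('top0',*a,120)[:2] for a in c]); print(P,P.mean(0))
for i in range(4): e=P[(i+1)%4]-P[i];print(np.linalg.norm(e),np.degrees(np.arctan2(e[1],e[0])))
print('knob disc',ray('top0',230+515/6,170+233/6,124))
for n,a in dict(pivot=(295,240),jl=(343,130),jr=(375,150),hl=(162,302),hr=(295,385)).items():
    print(n,ray('top0',370+a[0]/8,225+a[1]/8,32))
for n,a in dict(pivot=(243,228),jl=(155,157),jr=(195,145),hl=(237,347),hr=(395,297)).items():
    print(n,ray('side0',380+a[0]/8,150+a[1]/8,32))
E
```

```text
[[673.88092601  37.972122  ]
 [665.51339116 -19.56553925]
 [554.47551667  -5.33920084]
 [563.98935745  55.93310311]] [614.46479782  17.25012126]
58.14291102263144 -98.27435253353424
111.94551476864868 172.69895489339598
62.00651899313686 81.1740784046261
111.34969099071022 -9.282504794763074
knob disc [614.32117267  17.89523356 124.        ]
pivot [ 532.58849891 -244.96811741   32.        ]
jl [ 572.76906901 -259.28401579   32.        ]
jr [ 566.98947715 -270.78157214   32.        ]
hl [ 506.16924061 -200.66417329   32.        ]
hr [ 482.95190201 -248.00414927   32.        ]
pivot [ 531.27913486 -243.71339815   32.        ]
jl [ 568.69631508 -255.0235532    32.        ]
jr [ 561.72224994 -267.16087767   32.        ]
hl [ 507.30885771 -198.74575663   32.        ]
hr [ 480.67625602 -244.96856021   32.        ]
```

carry_out(
  deltas=[
    [[3.32, -1.81, -0.3], 0, 1],
    [[3.32, -1.81, -0.3], 0, 1],
    [[3.32, -1.81, -0.3], 0, 1],
    [[3.32, -1.81, -0.3], 0, 1],
    [[3.32, -1.81, -0.3], 0, 1],
    [[3.32, -1.81, -0.3], 0, 1],
    [[3.32, -1.81, -0.3], 0, 1],
    [[3.32, -1.81, -0.3], 0, 1],
    [[3.32, -1.81, -0.3], 0, 1],
    [[3.32, -1.81, -0.3], 0, 1],
    [[3.32, -1.81, -0.3], 0, 1],
    [[3.32, -1.81, -0.3], 0, 1],
    [[3.32, -1.81, -0.3], 0, 1],
    [[3.32, -1.81, -0.3], 0, 1],
    [[3.32, -1.81, -0.3], 0, 1],
    [[3.32, -1.81, -0.3], 0, 1],
    [[3.32, -1.81, -0.3], 0, 1],
  ],
)

```text
clock: 1.52
eef_pos: [614.7, 19.2, 278.3]
eef_rot: [-3.141, 0.0, 0.434]
wrist_force: [0.3, -0.9, 1.5]
finger_gap: 94.0
```

carry_out(
  deltas=[
    [[0, 0, 0], -7, 0.6],
    [[0, 0, 0], -7, 0.6],
    [[0, 0, 0], -7, 0.6],
    [[0, 0, 0], -7, 0.6],
    [[0, 0, 0], -7, 0.6],
    [[0, 0, 0], -7, 0.6],
    [[0, 0, 0], -7, 0.6],
    [[0, 0, 0], -7, 0.6],
    [[0, 0, 0], -7, 0.6],
    [[0, 0, 0], -7, 0.6],
    [[0, 0, 0], -7, 0.6],
    [[0, 0, 0], -7, 0.6],
    [[0, 0, 0], -7, 0.6],
    [[0, 0, 0], -7, 0.6],
    [[0, 0, 0], -7, 0.6],
    [[0, 0, 0], -7, 0.6],
    [[0, 0, 0], -7, 0.6],
    [[0, 0, 0], -7, 0.6],
    [[0, 0, 0], -7, 0.6],
    [[0, 0, 0], -7, 0.6],
  ],
)

```text
clock: 3.18
eef_pos: [613.9, 17.3, 278.0]
eef_rot: [-3.141, -0.001, 2.883]
wrist_force: [0.1, -0.1, 0.0]
finger_gap: 56.2
```

Run:
```python
from h import *
s=manip.read_state(); print(s['clock'],s['eef_pos'],np.degrees(s['eef_rot']),s['joints'],s['finger_gap'])
p,d,c=snap('wrist','w1'); print(c)
```

```text
3.1833 [613.85303696  17.34587874 278.01077705] [-1.79989712e+02 -4.70111774e-02  1.65198485e+02] [-3.13889999e-02  4.16192446e-01  1.24819617e+00  9.70769478e-06
  1.47804390e+00 -1.34385114e+00] 56.24459744240208
{'mtx': array([[289.90249796,   0.        , 313.81030603],
       [  0.        , 289.90249796, 206.70363961],
       [  0.        ,   0.        ,   1.        ]]), 'eye': array([541.49862368,  36.77260088, 434.71631875]), 'orientation': array([2.88075500e+00, 1.08834801e-03, 1.31039838e+00])}
```

View pics/w1.png

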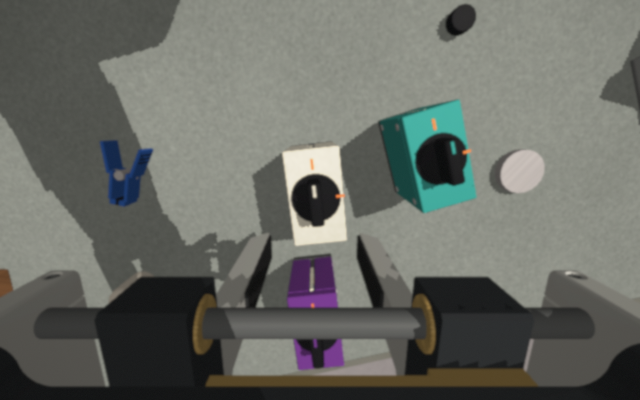

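The wrist view shows the white holder's knob at about (316,198), bar roughly vertical in the image and between the fingers. I'll take a crop to get the yaw and centre.

Run:
```python
from h import *
crop('w1',135,255,265,365,5,'w1h'); crop('w1',130,215,90,165,7,'w1c')
```

```text
(no output)
```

View pics/w1h.png

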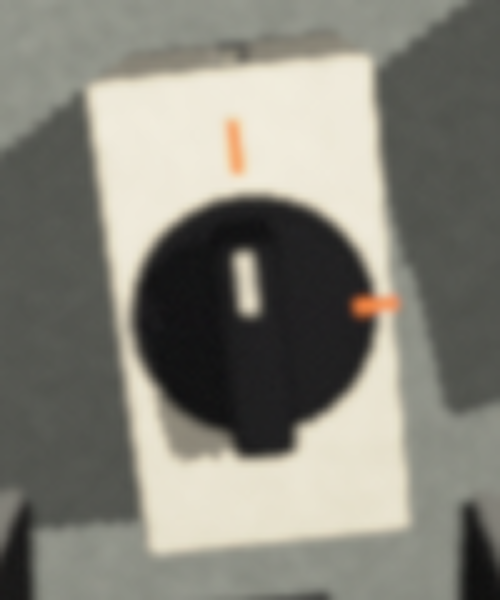

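View pics/w1c.png

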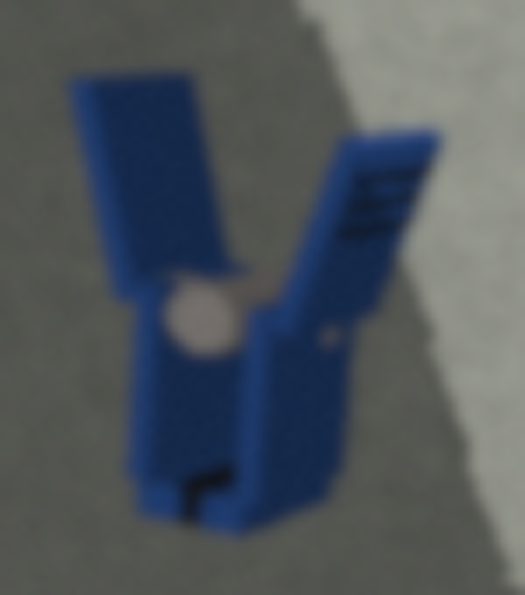

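Run:
```python
from h import *
c=np.array([[88,85],[372,52],[408,525],[152,552]])/5+[265,135]
P=np.array([ray('w1',*a,120)[:2] for a in c]); print(P,P.mean(0))
for i in range(4): e=P[(i+1)%4]-P[i];print(np.linalg.norm(e),np.degrees(np.arctan2(e[1],e[0])))
print('disc',ray('w1',265+255/5,135+313/5,124))
print('bartop mark',ray('w1',265+242/5,135+250/5,154),ray('w1',265+251/5,135+317/5,154))
for n,a in dict(pivot=(202,318),hl_out=(75,80),hr_out=(432,135),jl=(165,500),jr=(228,520)).items():
    print(n,ray('w1',90+a[0]/7,130+a[1]/7,32))
print('bottle',ray('top0',432,194,95))
```

```text
[[555.46339542  -1.85793284]
 [564.37897921  58.48503595]
 [670.9503606   41.25461862]
 [662.15937502 -17.93174194]] [613.23802756  19.98749495]
60.99804519733755 81.59543803628873
107.95529914435559 -9.184083637458164
59.83566414364898 -98.44841003572935
107.89995089043234 171.43278374160232
disc [612.15514671  20.08927053 124.        ]
bartop mark [592.39065181  22.47913617 154.        ] [605.91808999  20.7224258  154.        ]
pivot [ 531.38654459 -243.1541575    32.        ]
hl_out [ 482.25617002 -247.22839321   32.        ]
hr_out [ 509.8258341  -184.45795114   32.        ]
jl [ 563.95761323 -266.39858204   32.        ]
jr [ 571.17228532 -255.71834891   32.        ]
bottle [ 696.80882809 -290.17847629   95.        ]
```

carry_out(
  deltas=[
    [[0.06, 0.14, 0], -6.2, 0.5],
    [[0, 0, 2.0], 0, 0.5],
    [[0, 0, 2.5], 0, 0.5],
    [[0, 0, 2.5], 0, 0.5],
    [[0, 0, 2.5], 0, 0.5],
    [[0, 0, 2.0], 0, 0.5],
    [[0, 0, 1.3], 0, 0.5],
    [[0, 0, 0], 0, 0.5],
    [[0, 0, 0], 0, 0.4],
  ],
  grip_force=50,
)

```text
clock: 3.98
eef_pos: [613.6, 18.9, 150.3]
eef_rot: [-3.141, -0.001, 2.983]
wrist_force: [-0.0, -0.4, 0.7]
finger_gap: 43.2
```

carry_out(
  deltas=[
    [[0, 0, 0], 0, 0],
    [[0, 0, 0], 0, 0],
    [[0, 0, 0], 0, 0],
    [[0, 0, 0], 0, 0],
    [[0, 0, 0], 0, 0],
    [[0, 0, 0], 0, 0],
  ],
)

```text
clock: 4.48
eef_pos: [614.0, 19.1, 151.0]
eef_rot: [3.141, 0.001, 2.986]
wrist_force: [0.1, 1.0, 3.4]
finger_gap: 13.8
```

carry_out(
  deltas=[
    [[0, 0, 0], 4, 0],
    [[0, 0, 0], 5, 0],
    [[0, 0, 0], 5, 0],
    [[0, 0, 0], 5, 0],
    [[0, 0, 0], 5, 0],
    [[0, 0, 0], 5, 0],
    [[0, 0, 0], 5, 0],
    [[0, 0, 0], 5, 0],
    [[0, 0, 0], 5, 0],
    [[0, 0, 0], 5, 0],
    [[0, 0, 0], 5, 0],
    [[0, 0, 0], 5, 0],
    [[0, 0, 0], 5, 0],
    [[0, 0, 0], 5, 0],
    [[0, 0, 0], 2, 0],
    [[0, 0, 0], 0, 0],
  ],
)

```text
clock: 5.82
eef_pos: [613.6, 18.6, 151.0]
eef_rot: [-3.141, 0.0, 1.743]
wrist_force: [-3.8, -0.1, 7.5]
finger_gap: 13.6
```

Run:
```python
from h import *
s=manip.read_state(); print(s['clock'],s['eef_pos'],np.degrees(s['eef_rot']),s['joints'],s['finger_gap'],s['wrist_force'],s['moment'])
snap('side','s1'); crop('s1',130,290,230,400,4,'s1c')
```

```text
5.8167 [613.55197962  18.64403701 151.02155737] [-1.79977133e+02  2.30930177e-02  9.98908300e+01] [-2.90901304e-02  5.08606845e-01  1.41263923e+00 -5.05509222e-04
  1.22065688e+00 -2.01544121e-01] 13.581839124067331 [-3.82302463 -0.06049719  7.45368793] [-0.23393383  0.7974668  -0.13559902]
```

View pics/s1c.png

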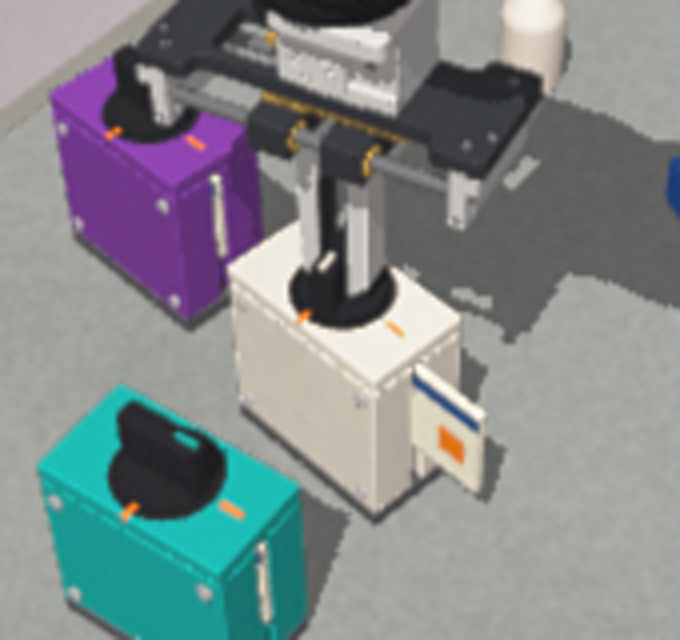

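The card now stands well out of the holder at crop (450,435), and the knob mark points to the second orange mark. I'll nudge it 2° more, release and lift.

carry_out(
  deltas=[
    [[0, 0, 0], 2, 0],
    [[0, 0, 0], 0, 0],
    [[0, 0, 0], 0, 0.4],
    [[0, 0, 0], 0, 0.4],
    [[0, 0, 0], 0, 0.4],
    [[0, 0, 0], 0, 0.4],
    [[0, 0, -1], 0, 0.4],
    [[0, 0, -2], 0, 0.4],
    [[0, 0, -3], 0, 0.4],
    [[0, 0, -3], 0, 0.4],
    [[0, 0, -3], 0, 0.4],
  ],
)

```text
clock: 6.78
eef_pos: [613.5, 18.9, 272.7]
eef_rot: [3.141, 0.0, 1.711]
wrist_force: [-0.1, -0.5, -0.7]
finger_gap: 37.9
```

Run:
```python
from h import *
s=manip.read_state(); print(s['clock'],s['eef_pos'],np.degrees(s['eef_rot']),s['joints'],s['finger_gap'],s['wrist_force'],s['moment'])
snap('side','s2'); crop('s2',130,290,230,400,4,'s2c')
```

```text
6.7833 [613.50582144  18.92001312 272.65647194] [1.79982293e+02 2.42855303e-03 9.80568414e+01] [-2.88389727e-02  4.17250786e-01  1.25886089e+00  1.03990574e-05
  1.46516920e+00 -1.69458484e-01] 37.903926040605405 [-0.11652839 -0.50678924 -0.69761184] [-0.00917709 -0.06343614 -0.00137311]
```

View pics/s2c.png

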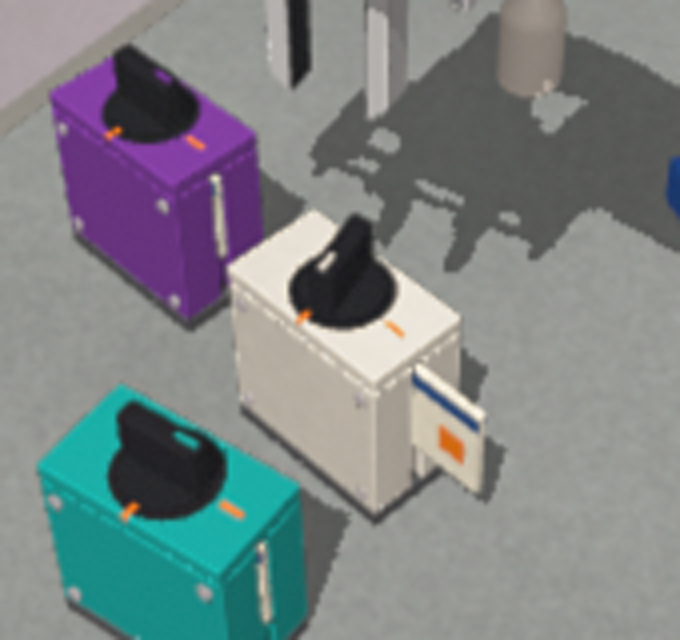

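Released, the knob stays at home and the card stays out. Next I move over the clip for a close look.

carry_out(
  deltas=[
    [[-2.87, -1.79, 0.5], 0, 1],
    [[-2.87, -1.79, 0.9], 0, 1],
    [[-2.87, -1.79, 0.9], 0, 1],
    [[-2.87, -1.79, 0.9], 0, 1],
    [[-2.87, -1.79, 0.9], 0, 1],
    [[-2.87, -1.79, 0.9], 0, 1],
    [[-2.87, -1.79, 0.9], 0, 1],
    [[-2.87, -1.79, 0.9], 0, 1],
    [[0, 0, 0], -6.7, 1],
    [[0, 0, 0], -6.7, 1],
    [[0, 0, 0], -6.7, 1],
    [[0, 0, 0], -6.7, 1],
    [[0, 0, 0], -6.7, 1],
    [[0, 0, 0], -6.7, 1],
    [[0, 0, 0], -6.7, 1],
    [[0, 0, 0], -6.5, 1],
    [[0, 0, 0], 0, 1],
  ],
)

```text
clock: 8.25
eef_pos: [504.2, -228.6, 203.0]
eef_rot: [-3.142, 0.001, 2.649]
wrist_force: [-0.6, 0.0, 0.8]
finger_gap: 93.9
```

Run:
```python
from h import *
s=manip.read_state(); print(s['clock'],s['eef_pos'],np.degrees(s['eef_rot']),s['joints'],s['finger_gap'])
snap('wrist','w2'); snap('top','t2')
crop('t2',190,290,270,430,5,'t2c')
```

```text
8.25 [ 504.20968647 -228.55857341  202.9753251 ] [-1.79999826e+02  3.28448397e-02  1.51767194e+02] [-4.91755406e-01  3.28215771e-01  1.54216401e+00 -3.77167124e-06
  1.27063962e+00 -1.56979519e+00] 93.92265067604312
```

View pics/w2.png

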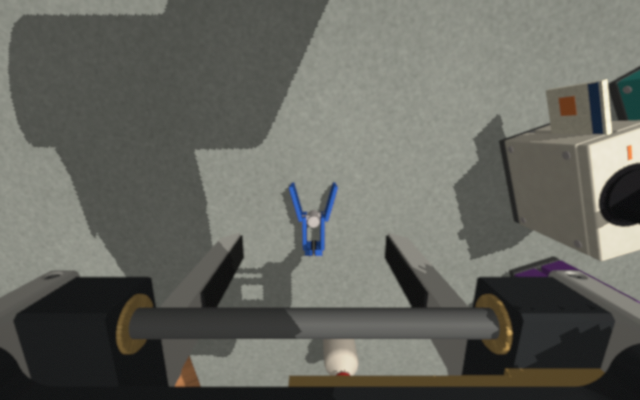

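View pics/t2c.png

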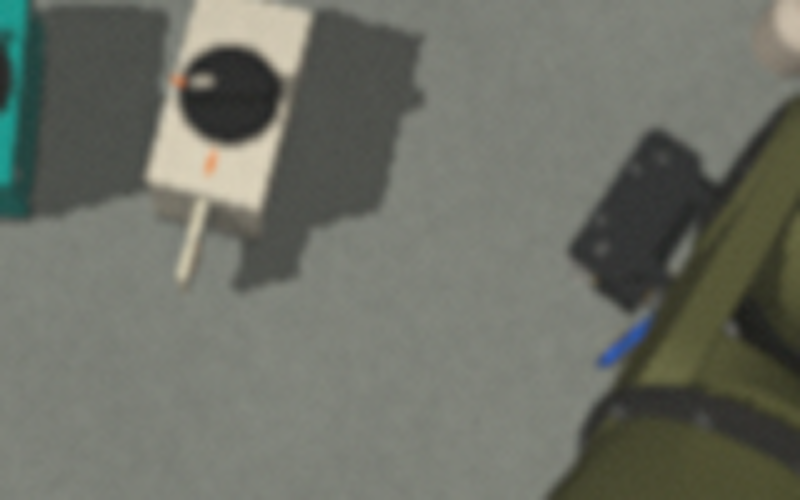

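Run:
```python
from h import *
crop('w2',172,262,270,360,7,'w2c')
print('card edge top',ray('t2',270+183/5,190+286/5,105),'root',ray('t2',270+203/5,190+200/5,105))
```

```text
card edge top [513.93628382  30.92526741 105.        ] root [560.2485559   25.74300597 105.        ]
```

View pics/w2c.png

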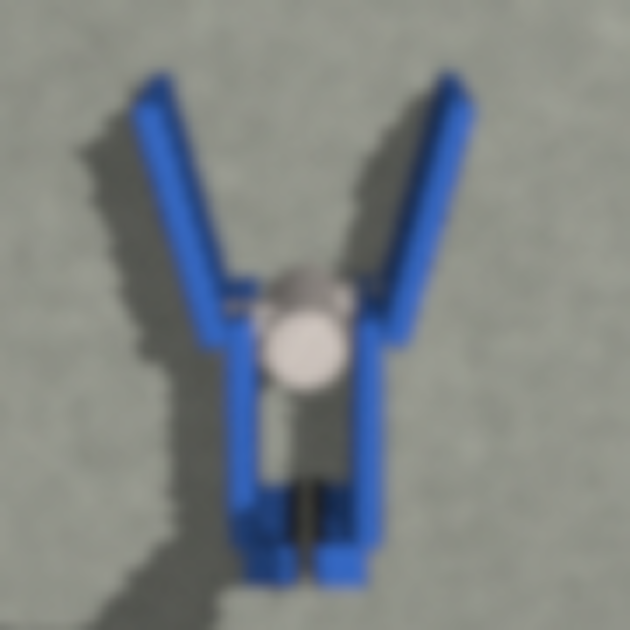

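Run:
```python
from h import *
o={}
for n,a in dict(pivot=(305,350),h1=(134,105),h2=(475,107),j1=(245,546),j2=(368,546)).items():
    o[n]=ray('w2',270+a[0]/7,172+a[1]/7,32)[:2]
print(o); h=(o['h1']+o['h2'])/2; j=(o['j1']+o['j2'])/2
for a,b in ((h,o['pivot']),(o['pivot'],j),(h,j)): e=b-a; print(np.linalg.norm(e),np.degrees(np.arctan2(e[1],e[0])))
d=o['h2']-o['h1'];print(np.linalg.norm(d),np.degrees(np.arctan2(d[1],d[0])),'hmid',h)
```

```text
{'pivot': array([ 531.79097215, -244.00398222]), 'h1': array([ 481.29315115, -248.64176198]), 'h2': array([ 508.16576952, -199.52821734]), 'j1': array([ 558.37692368, -270.23269196]), 'j2': array([ 568.54175157, -251.37952758])}
42.07519367270879 -28.25614641499802
35.84964242801297 -27.948858476914015
77.92455771269327 -28.114777360202893
55.98462186612287 61.31459813066729 hmid [ 494.72946033 -224.08498966]
```

carry_out(
  deltas=[
    [[0, 0, 2.5], 0, 1],
    [[0, 0, 3.2], 0, 1],
    [[0, 0, 3.2], 0, 1],
    [[0, 0, 3.2], 0, 1],
    [[0, 0, 2.6], 0, 1],
    [[0, 0, 1.8], 0, 1],
    [[0, 0, 1.0], 0, 1],
    [[0, 0, 0.2], 0, 1],
    [[0, 0, 0], 0, 1],
    [[0, 0, 0], 0, 1],
  ],
  grip_force=35,
)

```text
clock: 9.18
eef_pos: [504.8, -228.9, 26.7]
eef_rot: [3.142, 0.002, 2.642]
wrist_force: [-0.2, 0.3, -0.1]
finger_gap: 93.9
```

Run:
```python
from h import *
s=manip.read_state(); print(s['clock'],s['eef_pos'],np.degrees(s['eef_rot']),s['wrist_force'],s['finger_gap'])
snap('wrist','w3')
```

```text
9.1833 [ 504.7539301  -228.85846245   26.69355737] [1.79997045e+02 1.01776514e-01 1.51393784e+02] [-0.15670808  0.26404292 -0.05399066] 93.88633361752258
```

View pics/w3.png

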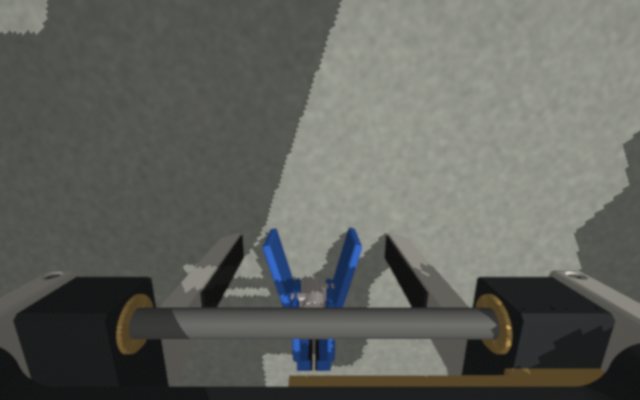

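The clip's handles sit centred between the open fingers, with handle tops at about (270,235) and (353,235). I'll close now.

carry_out(
  deltas=[
    [[0.1, 0, 0], 0, 0.5],
    [[0, 0, 0], 0, 0.4],
    [[0, 0, 0], 0, 0.3],
    [[0, 0, 0], 0, 0.3],
    [[0, 0, 0], 0, 0.2],
    [[0, 0, 0], 0, 0.2],
    [[0, 0, 0], 0, 0],
    [[0, 0, 0], 0, 0],
    [[0, 0, 0], 0, 0],
    [[0, 0, 0], 0, 0],
    [[0, 0, 0], 0, 0],
    [[0, 0, 0], 0, 0],
  ],
)

```text
clock: 10.23
eef_pos: [503.3, -228.1, 25.5]
eef_rot: [3.142, 0.0, 2.643]
wrist_force: [-2.8, 0.9, 3.5]
finger_gap: 32.7
```

Run:
```python
from h import *
s=manip.read_state(); print(s['clock'],s['eef_pos'],np.degrees(s['eef_rot']),s['wrist_force'],s['finger_gap'])
snap('wrist','w4'); snap('side','s4'); crop('s4',140,220,370,470,7,'s4c')
crop('w4',220,380,230,400,4,'w4c')
```

```text
10.2333 [ 503.25706941 -228.06616798   25.53571026] [1.79999891e+02 3.01654720e-03 1.51453474e+02] [-2.83577897  0.90477282  3.54120627] 32.659056007485326
```

View pics/w4c.png

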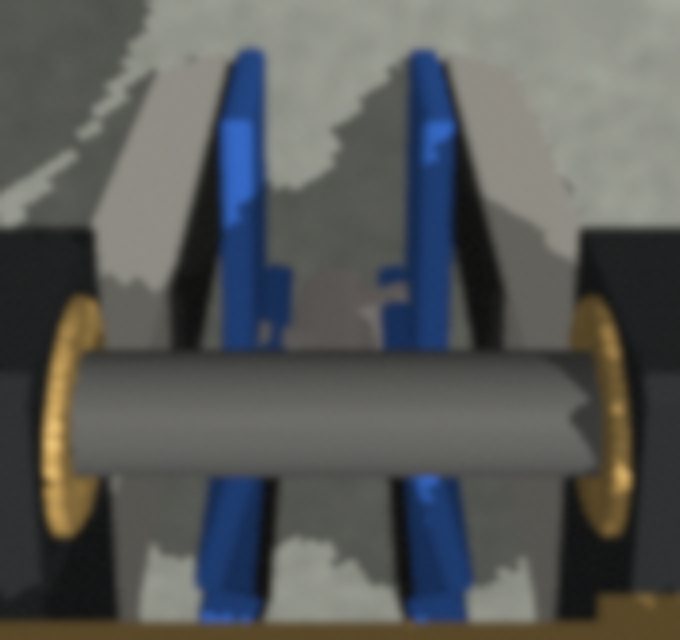

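View pics/s4c.png

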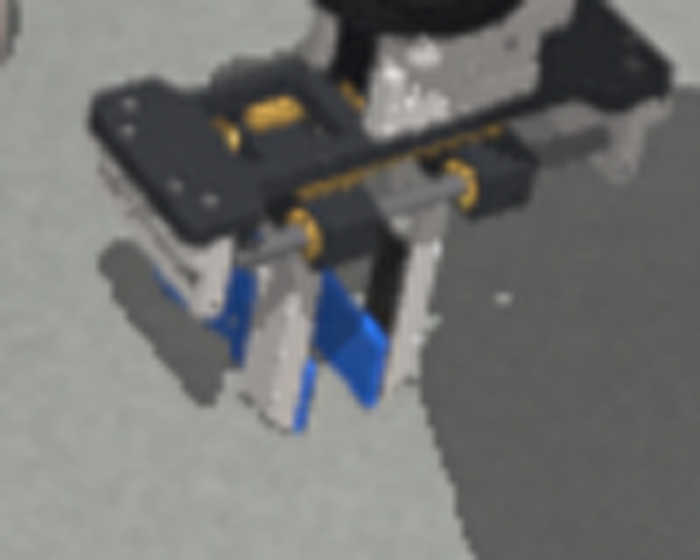

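The grip is at 32.7 mm, so the handles are squeezed parallel to the stop and the jaws are open. I'll lift, carry the clip to a standoff in front of the card, and turn it.

carry_out(
  deltas=[
    [[0, 0, -0.4], 0, 0],
    [[0, 0, -1], 0, 0],
    [[0, 0, -1.5], 0, 0],
    [[0, 0, -1.5], 0, 0],
    [[0, 0, -1], 0, 0],
    [[0, 0, -0.55], 0, 0],
    [[0, 0, 0], 0, 0],
  ],
)

```text
clock: 10.92
eef_pos: [503.7, -228.3, 86.3]
eef_rot: [3.142, 0.002, 2.643]
wrist_force: [0.2, -0.5, -0.8]
finger_gap: 33.0
```

carry_out(
  deltas=[
    [[1.2, 1.05, 0], 0, 0],
    [[2.1, 1.8, 0], 0, 0],
    [[2.1, 1.8, 0], 0, 0],
    [[2.1, 1.8, 0], 0, 0],
    [[2.1, 1.8, 0], 0, 0],
    [[2.1, 1.8, 0], 0, 0],
    [[2.1, 1.8, 0], 0, 0],
    [[2.1, 1.8, 0], 0, 0],
    [[2.1, 1.8, 0], 0, 0],
    [[2.1, 1.8, 0], 0, 0],
    [[1.4, 1.4, 0], 0, 0],
    [[0.75, 0.68, 0], 0, 0],
    [[0, 0, 0], -4, 0],
    [[0, 0, 0], -4, 0],
    [[0, 0, 0], -4, 0],
    [[0, 0, 0], -4, 0],
    [[0, 0, 0], -4, 0],
    [[0, 0, 0], 0, 0],
    [[0, 0, 0], 0, 0],
  ],
)

```text
clock: 12.5
eef_pos: [400.2, 47.8, 84.7]
eef_rot: [-3.141, -0.001, 2.99]
wrist_force: [-0.8, 0.8, -0.4]
finger_gap: 32.9
```

Run:
```python
from h import *
s=manip.read_state(); print(s['clock'],s['eef_pos'],np.degrees(s['eef_rot']),s['wrist_force'],s['finger_gap'])
snap('wrist','w5'); snap('side','s5'); snap('top','t5');crop('s5',130,290,270,430,5,'s5c')
crop('t5',190,290,250,380,6,'t5c')
```

```text
12.5 [400.15392914  47.81946994  84.68641732] [-1.79993948e+02 -2.93128619e-02  1.71315630e+02] [-0.80012017  0.79349696 -0.43327273] 32.941987496170654
```

View pics/w5.png

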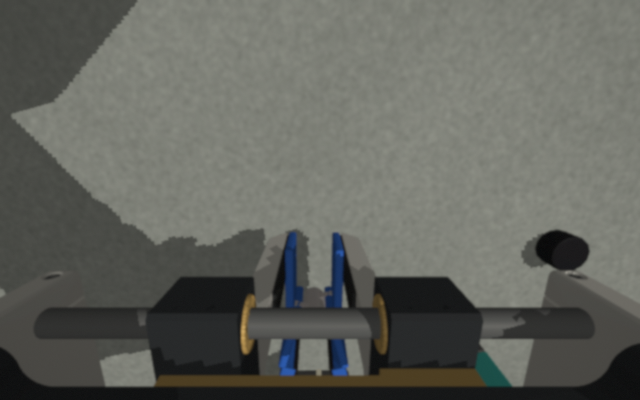

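View pics/s5c.png

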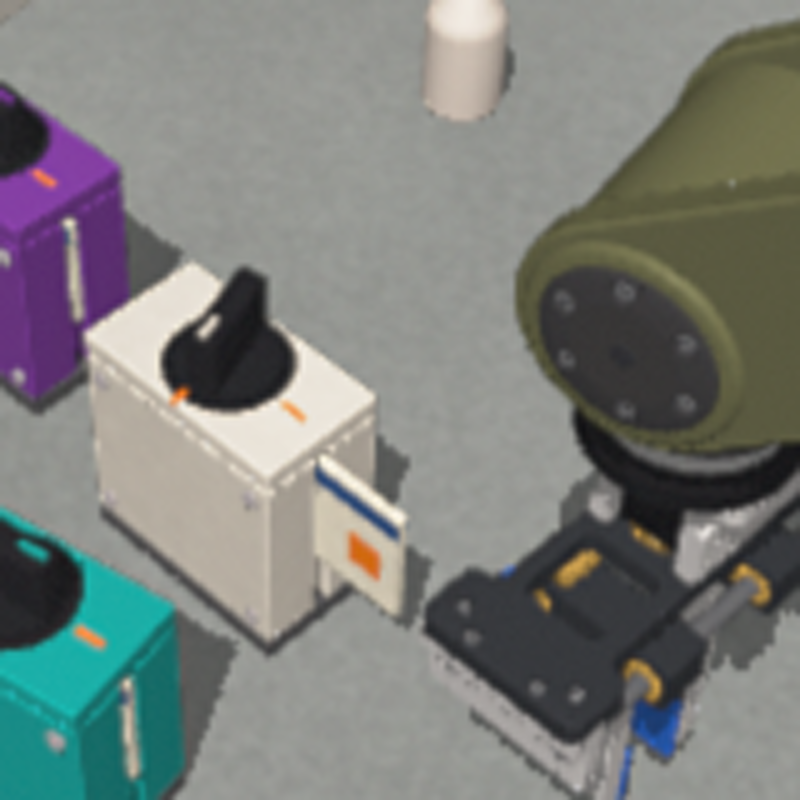

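View pics/t5c.png

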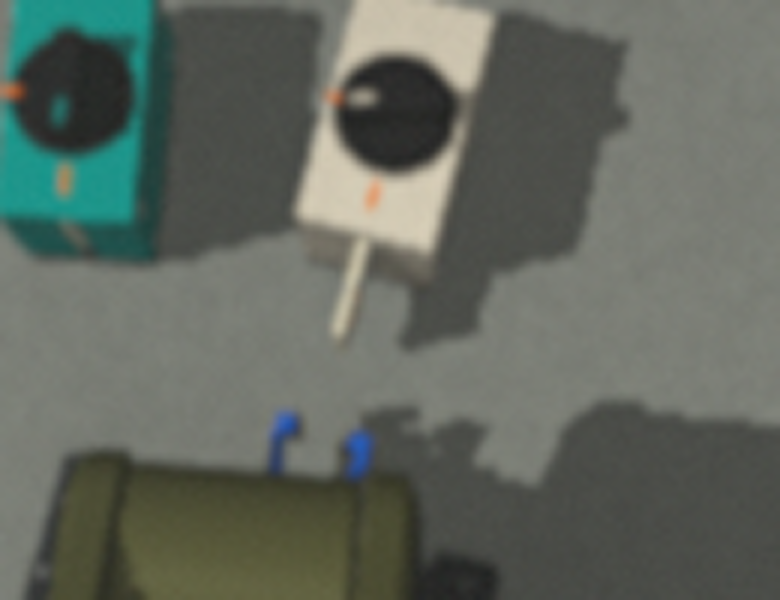

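Top view shows both jaw tips, open, at crop (287,425) and (358,440), ahead of the card edge at (338,340). I'll work out the offsets.

Run:
```python
from h import *
crop('t5',235,275,285,325,16,'t5d')
g=lambda u,v,z: ray('t5',250+u/6,190+v/6,z)[:2]
L=g(298,428,91);Rr=g(347,443,91);Ltop=g(285,413,91);Rtop=g(357,428,91)
E=g(337,343,105);r1=g(361,240,105)
for k in ('L','Rr','Ltop','Rtop','E','r1'):print(k,globals()[k])
print('side edge',ray('s5',270+404/5,130+518/5,105),ray('s5',270+398/5,130+614/5,45))
w,p=cloud('t5');print(w[190+420//6,250+287//6],w[190+440//6,250+360//6], w[190+330//6,250+340//6])
a=np.radians(-8.6);u=np.array([np.cos(a),np.sin(a)]);n=np.array([-u[1],u[0]])
mid=(L+Rr)/2; print('tips->edge along, lateral',(E-mid)@u,(E-mid)@n,'sep',(L-Rr)@n,(L-Rr)@u,'card dir',np.degrees(np.arctan2(*(r1-E)[::-1])))
t=manip.read_state()['eef_pos'][:2]; print('tcp->tip',(mid-t)@u,(mid-t)@n,'tcp->edge',(E-t)@u,(E-t)@n)
```

```text
L [476.82070966  45.19538101]
Rr [472.71700687  23.16499224]
Ltop [482.67692177  51.63282756]
Rtop [479.67094858  19.5763169 ]
E [513.89783934  32.05906378]
r1 [560.12213363  26.87751314]
side edge [513.87401362  34.87372451 105.        ] [513.52732097  35.70893405  45.        ]
[479.04723137  52.29815822  95.70757915] [475.74226998  17.84316351  88.39922038] [519.47939789  33.15104691 105.07170162]
tips->edge along, lateral 39.00621255694109 3.753891878422293 sep 22.396336078243447 0.7632405732935552 card dir -6.395917891299124
tcp->tip 75.82013090158132 -2.472333058913357 tcp->edge 114.8263434585224 1.281558819508936
```

View pics/t5d.png

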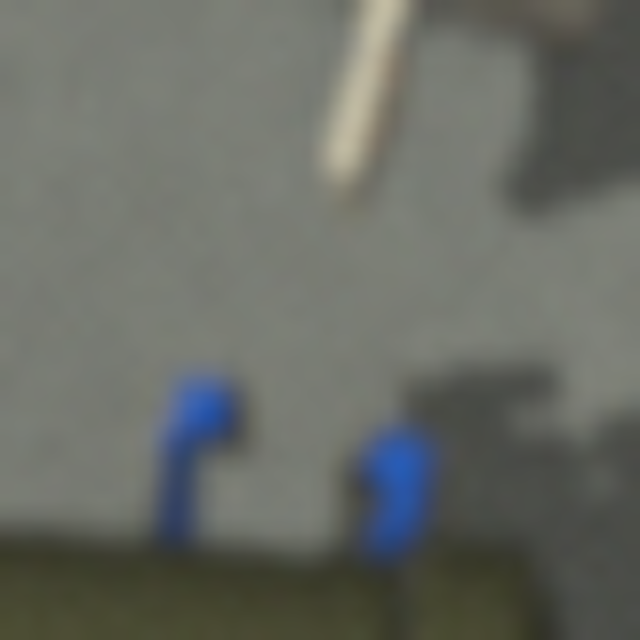

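carry_out(
  deltas=[
    [[-0.5, 0.15, 0], 0, 0],
    [[-1, 0.15, 0], 0, 0],
    [[-0.8, 0, 0], 0, 0],
    [[-0.4, 0, 0], 0, 0],
    [[0, 0, 0], 0, 0],
    [[0, 0, 0], 0, 0],
  ],
)

```text
clock: 13.15
eef_pos: [427.2, 47.0, 84.7]
eef_rot: [-3.141, -0.001, 2.992]
wrist_force: [0.1, 0.6, -0.6]
finger_gap: 33.2
```

Run:
```python
from h import *
s=manip.read_state(); print(s['clock'],s['eef_pos'],np.degrees(s['eef_rot']),s['wrist_force'],s['finger_gap'])
snap('top','t6');crop('t6',220,270,280,330,14,'t6d')
snap('side','s6');crop('s6',200,290,300,430,6,'s6c')
```

```text
13.15 [427.17010022  46.9826843   84.72320804] [-1.79994353e+02 -3.42660098e-02  1.71434045e+02] [ 0.11582249  0.5711224  -0.6216637 ] 33.22266001177851
```

View pics/t6d.png

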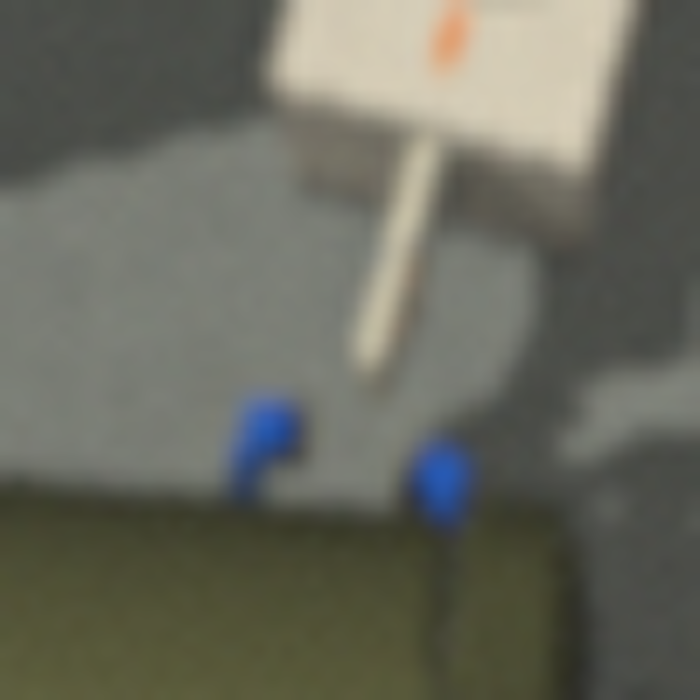

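View pics/s6c.png

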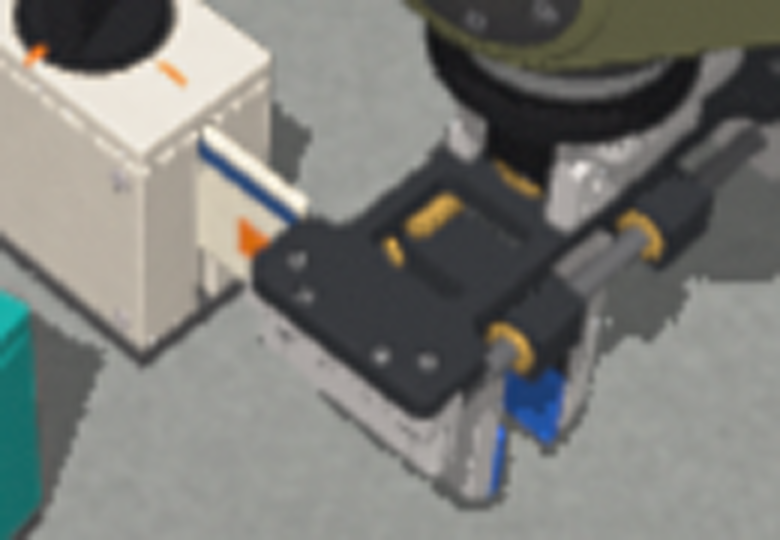

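Run:
```python
from h import *
g=lambda u,v,z: ray('t6',280+u/14,220+v/14,z)[:2]
L=g(302,435,91);Rr=g(412,475,91);E=g(369,370,105);r=g(425,140,105)
a=np.radians(-8.6);u=np.array([np.cos(a),np.sin(a)]);n=np.array([-u[1],u[0]]);m=(L+Rr)/2
print(m,E,(E-m)@u,(E-m)@n,(L-Rr)@n,np.degrees(np.arctan2(*(r-E)[::-1])),(L-Rr)@u)
```

```text
[501.51709141  32.71588679] [515.87243182  31.79034697] 14.332335351775328 1.2314973570204064 21.985992566127003 -6.963706398940806 1.9212526351384633
```

The card edge at crop (369,370) lies nearly midway between the jaw tips, whose inner ends are at (302,435) and (412,475). It is 14 mm ahead and 1.2 mm off centre. I'll correct by 1 mm and advance 35 mm.

carry_out(
  deltas=[
    [[0, 0.1, 0], 0, 0],
    [[-0.4, 0, 0], 0, 0],
    [[-0.5, 0, 0], 0, 0],
    [[-0.5, 0, 0], 0, 0],
    [[-0.5, 0, 0], 0, 0],
    [[-0.5, 0, 0], 0, 0],
    [[-0.5, 0, 0], 0, 0],
    [[-0.4, 0, 0], 0, 0],
    [[-0.2, 0, 0], 0, 0],
    [[0, 0, 0], 0, 0],
    [[0, 0, 0], 0, 0],
    [[0, 0, 0], 0, 0],
    [[0, 0, 0], 0, 0],
  ],
)

```text
clock: 14.33
eef_pos: [461.9, 42.9, 85.0]
eef_rot: [3.142, -0.0, 2.993]
wrist_force: [-0.6, 0.7, -1.5]
finger_gap: 32.8
```

Run:
```python
from h import *
s=manip.read_state(); print(s['clock'],s['eef_pos'],np.degrees(s['eef_rot']),s['wrist_force'],s['moment'],s['finger_gap'])
snap('top','t7');crop('t7',210,260,280,330,14,'t7d')
snap('side','s7');snap('wrist','w7');crop('w7',220,390,220,420,4,'w7c')
```

```text
14.3333 [461.92019422  42.86622585  84.98003622] [ 1.79999691e+02 -3.31007599e-03  1.71458340e+02] [-0.5837542   0.6909731  -1.50640633] [ 0.05215257 -0.13694867 -0.0314046 ] 32.76063531777439
```

View pics/t7d.png

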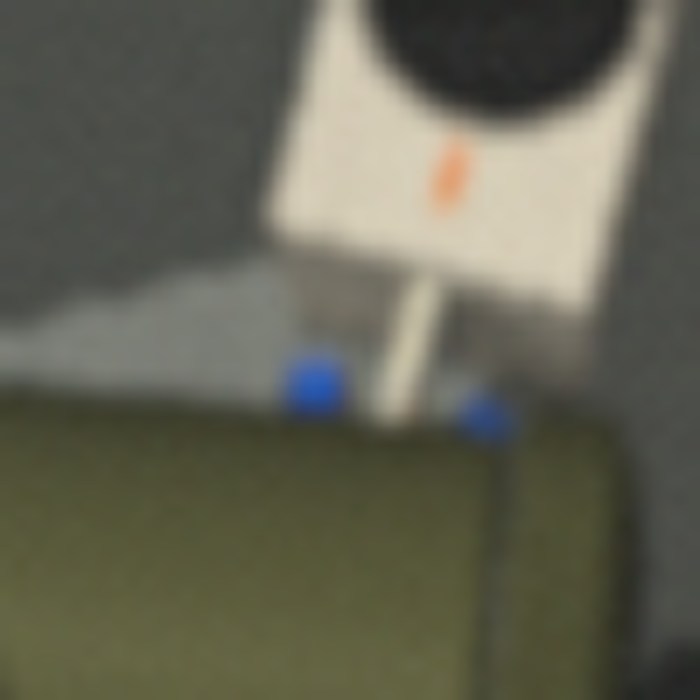

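View pics/w7c.png

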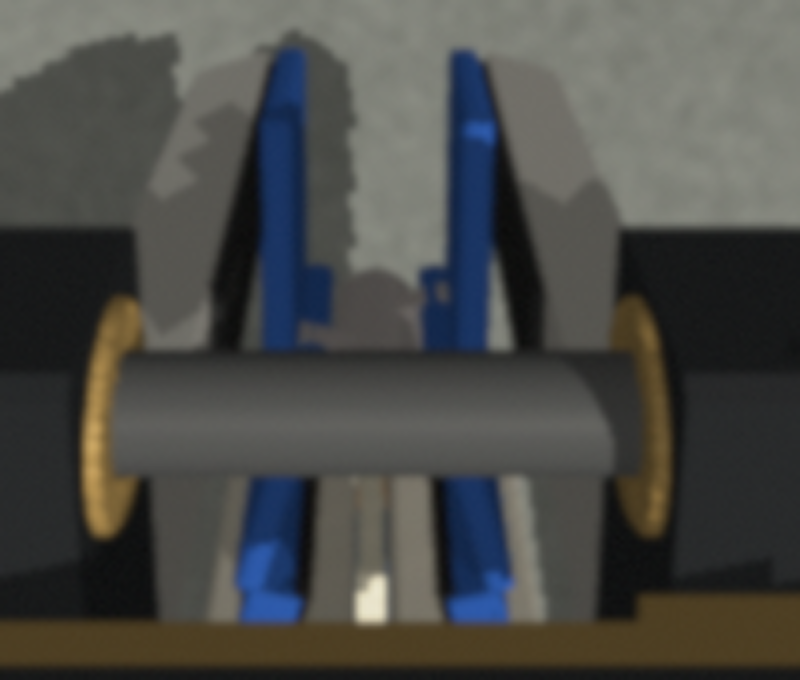

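View pics/s7.png

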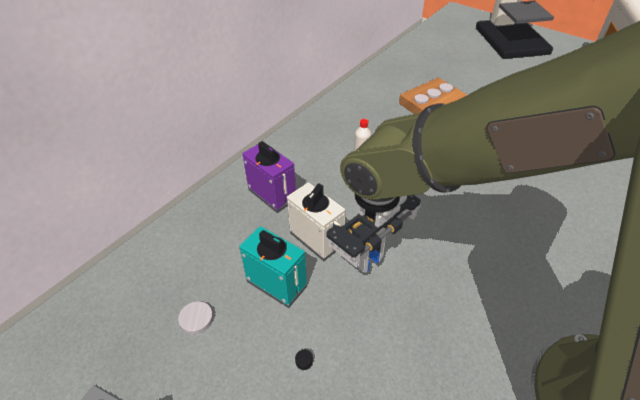

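Card is midway between the open jaws. In the top crop the card end is at about (398,400), between jaw tips at (315,388) and (485,418). The wrist crop shows it at x≈370 between inner faces at about 300 and 450. I'll let it settle, then hand in.

carry_out(
  deltas=[
    [[0, 0, 0], 0, 0],
    [[0, 0, 0], 0, 0],
    [[0, 0, 0], 0, 0],
    [[0, 0, 0], 0, 0],
    [[0, 0, 0], 0, 0],
    [[0, 0, 0], 0, 0],
  ],
)

```text
clock: 14.98
eef_pos: [462.1, 42.8, 84.9]
eef_rot: [3.142, -0.0, 2.992]
wrist_force: [-0.1, 0.1, 0.5]
finger_gap: 32.9
```

Run:
```python
from h import *
g=lambda u,v,z: ray('t7',280+u/14,210+v/14,z)[:2]
L=g(345,390,91);Rr=g(458,418,91);E=g(400,380,105)
a=np.radians(-8.6);u=np.array([np.cos(a),np.sin(a)]);n=np.array([-u[1],u[0]]);m=(L+Rr)/2
print('tips',m,'past edge',(m-[515,32.5])@u,'lat of card',(E-m)@n)
s=manip.read_state(); print(s['clock'],s['eef_pos'],s['wrist_force'],s['finger_gap'],np.abs(s['qd']).max())
print(workorder.sign_off())
```

```text
tips [538.4243039   28.56574762] past edge 23.749239730651066 lat of card 0.6516278407811218
14.9833 [462.07803818  42.82162053  84.93554569] [-0.14799021  0.13280853  0.54285323] 32.857554393797834 0.0009063597464090413
the job is handed in; nothing more can be done
None
```

The job is done and handed in after about 15 s of the 51 s allowed. The arm is still holding the clip open around the card.

- **Knob and card:** I turned the white holder's knob clockwise about 73° to its stop. It stayed home after I let go, and the card stands out of the slot.
- **Clip:** I picked it up by its handles and squeezed it to the stop, with the handles parallel and 32.9 mm over the pads. I then brought its open jaws in from the front, along the card.
- **Last checks:** the jaw tips are about 21–24 mm past the card's edge and roughly 20 mm short of the holder. The card sits within about 1 mm of the middle, with roughly 9 mm clear on each side. Wrist force is under 1 N, so nothing appears to be touching, and the arm is still.
- **Bottle, puck and steel block:** the arm's path did not go near them. The last side view shows the puck and block in their original places and the bottle, partly behind the arm, also where it was.

No check failed. The distances come from camera readings good to about 2 mm; estimates of the card's direction differed by about 2° (−6.4° to −8.6°).

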